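# Unlock the knife block and ready the honing steel

### The arm

A 6-joint arm with a two-finger parallel gripper is mounted at the origin on the work surface. World frame = base frame: x ahead of the robot, y to its left, z up, the work surface at z = 0. Lengths are in m, angles in rad, forces in N, time in s.
With the tool pointing down it reaches from about 0.275 to 0.775 m from the base axis. Payload 14.6 kg.
Tool frame: the origin (TCP) lies between the finger pads; the fingertips stand 22 mm ahead of it and the grasp point (between the pads) lies 3 mm ahead of it; z points along the fingers, y is the direction in which the jaws open and shut (so a half turn about z gives the same grasp; the last joint's range is limited). The gripper opens to 85 mm and grips with 20 to 120 N. Pads are 22 mm wide; open, the fingers measure 114 mm over their backs; the gripper's body (76 mm by 85 mm) begins 54 mm behind the grasp point. The pads swing forward as they close: fully open they stand 13 mm farther back than shut.
Start: joints at [-1.376, 0.263, -0.048, 1.259, 0, 1.415], TCP at [0.18, -0.493, 0.23] pointing down, gripper open.
Joint ranges: [-2.65, 2.65], [-0.89, 1.7], [-1.18, 1.37], [-2.13, 2.11], [-1.35, 1.29], [-3.14, 3.14]. Speed limits (rad/s): [1.89, 1.89, 2.57, 2.79, 3.14, 3.14].

### API

Orientations are given as a unit quaternion [x, y, z, w].
In Python, from cell import arm gives the robot as it stands.
- The arm moves only by the tool send_rows, never from a script. Its arguments are lists of equal length, an entry for each row: "slide": the shift along the tool's x, y, z in m, a list of three; "yaw": the turn about the tool's z in rad; "jaw": the finger opening in m, from 0 to 0.0854. A call has exactly 5 rows; each row is the pose to reach, as a shift and turn from the pose commanded when the call began, along the tool's axes at that moment; what a row does not reach only later rows make up. A row lasts 1/10 s, in which the tool goes at most 50 mm and 8.59 degrees, less where a joint would pass 70% of its speed; a pose out of reach is approached as far as the arm can. A call with a gripper value outside its range is refused whole. The fingers move at their own pace and stop on an object; the grip force is fixed at half the most. Time passes only in rows, so rows that repeat a pose let the fingers close, or fill a call up. It gives the time, the measured TCP pose, the force and the opening at its end, in the units of the state.
- arm.get_state(): the state, without advancing time (a new reading comes with each control period).
- arm.grab_frame(name): name is "side" or "top" or "wrist"; returns a dict with "pixels" (480x640x3 uint8, blue, green, red), "range_z" (480x640 float32, m along the optical axis (not along the pixel's ray), 0 where there is no reading), "intrinsics" (3x3 intrinsics, pixels), "T" (4x4, takes a point from camera to world coordinates). Camera axes: x right, y down, z forward; pixel columns grow to the right and rows downward; lengths in m; the calibration is good to about 2 mm. A picture is of the moment at which its call begins.
- arm.sign_off(): hands the job in, once; it reports no verdict.
The state is a dict: "time_s": time; "qpos": joint angles; "qd": joint speeds; "joint_efforts": joint torques, N m; "tool_pos": TCP position; "ee_rot": TCP orientation; "contact_force": force on the tool from outside, world axes, zero at the start; "torque": the same for the moment, N m; "opening": opening from 0.0 (shut) to 1.0 (fully open).
Only numpy, scipy, OpenCV 4.12 (cv2) and the standard library are available. Lean on these libraries where they do the work, as an engineer would, in place of code of your own. Each camera call takes 0.05 s, during which the arm holds its last target. There are 200 camera calls.

### The job

Throw the keeper lever on the side of the knife block away from you, out of the locked notch and into line with the open notch (the one marked by a round stud; do not overshoot it), then draw the honing steel out of its slanted slot. Turn it upright with its tip straight down and finish while still holding it like that in the gripper, still and raised clear of the middle of the chopping board by 5 cm or more, touching nothing else. Leave the lever in the open notch, and the knives and everything else where they are.

Things in the scene. Friction and masses are not known exactly. Their poses are not given: they have to be found in the camera images.
- block: Slanted wooden knife block, fixed, on a dark 165 x 160 mm foot. Origin: centre of the foot's underside; z up, x away from its slotted front (robot's side), y left seen from the robot. Slots slant 40 degrees from vertical: handles rise towards -x of the block, direction (-0.643, 0, 0.766). In y stand the steel (+45 mm, by the lever), wide knife (-30), small knife (-62).
- steel_socket (a point): Mouth of the honing steel's slot in the block's slanted face: 15 mm (in the plane of the slant) x 16 mm (along block y), 147 mm deep along the slant. The steel's 12 mm rod lies against the lower wall of the slot. In block axes at (-50, +45, 138) mm.
- lever (a joint): Keeper lever on the block's +y cheek, hinged along block y (rad). 0 = locked notch: leans 15 degrees towards the robot, its cross pin over the steel's guard bars the way. 0.96 = open notch (round stud): leans 40 degrees away, pin clear. Stiff: it stays where it is left, about 2 to 4 N at the grip moves it. It can be pushed past the open notch, to a stop at 1.2. Starts at 0 to 0.08.
- lever_grip (a point): Middle of the lever's black round grip bar: 14 mm diameter, 50 mm long, level along block y, sticking out sideways from the arm; 95 mm from the hinge line. The arm (10 mm round) lies 25 mm to -y of this point. Locked: at (-48, +119, 213) mm in block axes; open: at (38, +119, 194) mm.
- lever_pivot (a point): Point on the lever's hinge line, level with the middle of the grip bar in block y; at (-23, +119, 122) mm in block axes.
- steel: Honing steel, loose, 0.18 to 0.29 kg: round rod 12 mm thick, 140 mm long; round guard 44 mm across, 5 mm thick; black flat-sided handle 22 mm (its y) x 26 mm (its x) x 108 mm. Origin: centre of the guard's underside, on the axis; z along the axis to the butt: handle z = 5 to 113 mm, rod z = 0 to -140. Starts seated in the block, y along the block's y, z up the slant.
- steel_handle (a point): Point on the handle's axis 75 mm above the guard's underside (38 mm from the butt): a good place to grip, across the 22 mm flats (steel y). There is about 55 mm free between this handle and the wide knife's.
- steel_tip (a point): Tip of the steel's rod, on its axis, 140 mm below the guard.
- board: Wooden chopping board lying on the worktop, fixed, 260 mm (its x) x 180 mm (its y), 18 mm thick. Origin: centre of its underside.
- knife_wide: Wide kitchen knife standing in the block beside the steel: black riveted flat handle 17 x 26 x 105 mm, no round guard. Origin at the block's face. Leave alone.
- knife_small: Small knife in the block, handle 17 x 26 x 85 mm, farthest from the lever. Origin at the block's face. Leave alone.
- mug: White mug, 76 mm across, 88 mm high, at the left. Origin: centre of underside. Leave alone.
- tumbler: Glass tumbler, 68 mm across, 100 mm high, at the right. Origin: centre of underside. Leave alone.
- spatula: Spatula lying flat at the left, beyond the mug, about along x. Leave alone.
- shaker: Glass shaker with a steel cap, 42 mm across, 85 mm high, at the far middle. Origin: centre of underside. Leave alone.
- bowl: White bowl, 120 mm across, 50 mm high, at the right beyond the tumbler. Origin: centre of underside. Leave alone.

How it is judged:
On the way, in this order (a step that is already met when the one before it is completed fails the run):
1. the keeper lever lies in the open notch while the steel is still seated (value of joint lever between 0.84 and 1.08 rad and distance between steel and steel_socket below 0.03 m), for 0.2 s.
2. the steel is drawn right out of its slot (distance between steel_tip and steel_socket above 0.02 m and distance between steel and steel_socket above 0.13 m and contact force between steel and block below 0.1 N), for 0.1 s.
At the end, for the whole second after the job is handed in: The lever is in the open notch (0.84 to 1.08 rad); the gripper holds the honing steel, at rest, upright with its tip down to within 12 degrees, the tip at least 40 mm above the board's top and over the board at least 10 mm inside its edges, and the steel touches neither block, knives nor board (angle between steel's own z axis and vertical below 0.21 rad and height (world z) of steel_tip above 0.058 m and x of steel_tip in the frame of board between -0.12 and 0.12 m and y of steel_tip in the frame of board between -0.08 and 0.08 m and contact force between the fingers and steel above 2 N and contact force between steel and block below 0.1 N and contact force between steel and board below 0.1 N and contact force between steel and knife_wide below 0.1 N and contact force between steel and knife_small below 0.1 N and linear speed of steel below 0.03 m/s and value of joint lever between 0.84 and 1.08 rad); the arm keeps its last pose, push and grip.
It fails at once if a knife is shifted by more than 2.5 cm (distance of any of knife_wide, knife_small from where it was at the start of the episode above 0.025 m).
It fails at once if another bystander is shifted by more than 4 cm (distance of any of mug, tumbler, spatula, shaker, bowl from where it was at the start of the episode above 0.04 m).
It also fails if it takes over 56 s, if anything falls off the work surface, if the arm or the gripper's body presses on something with over 40 N, if the wrist force passes 120 N, or if a joint passes its speed limit or range.

## Working session

There is one attempt and no reset: what is moved stays moved. The work goes in short steps, Python scripts to look and compute and a tool call to move; the robot and the scene stay as the last step left them, time stands still between calls to the robot, and variables do not carry over. Pictures are saved under pics/ and viewed, about 8 in all and at most 12, crops included, and the job is handed in when it is done.

Besides the shell and the picture viewer there is one more tool, called after "Request:" as name(argument=value, ...) on one line, values as JSON. send_rows: Moves the arm, as the interface text tells. Its arguments: {"type":"object","properties":{"slide":{"type":"array","items":{"type":"array","items":{"type":"number"}}},"yaw":{"type":"array","items":{"type":"number"}},"jaw":{"type":"array","items":{"type":"number"}}},"required":["slide","yaw","jaw"]}

```bash
mkdir -p pics; ls
cat > h.py <<'E'
import numpy as np, cv2
from cell import arm
def grab(n,save=None):
    f=arm.grab_frame(n)
    if save: cv2.imwrite(f'pics/{save}.png',f['pixels'])
    return f
def cloud(f):
    z=f['range_z'].astype(float); K=np.array(f['intrinsics']); T=np.array(f['T'])
    v,u=np.indices(z.shape)
    P=np.stack([(u-K[0,2])/K[0,0]*z,(v-K[1,2])/K[1,1]*z,z],-1)@T[:3,:3].T+T[:3,3]
    P[z<=0]=np.nan
    return P
def proj(f,p):
    K=np.array(f['intrinsics']);T=np.array(f['T']); c=(np.asarray(p)-T[:3,3])@T[:3,:3]
    return (c/c[...,2:])@K.T
E
python3 - <<'E'
from h import *
for n in ('top','side'):
    f=grab(n,n+'0'); np.savez(n+'0.npz',**{k:np.array(v) for k,v in f.items() if k in('pixels','range_z','intrinsics','T')})
    print(n,np.round(np.array(f['T']),3).tolist(),np.round(f['intrinsics'],1).tolist())
s=arm.get_state();print(s)
E
```

```text
pics
top [[-0.023, -0.99, 0.136, 0.424], [-1.0, 0.02, -0.019, 0.016], [0.016, -0.137, -0.99, 1.458], [0.0, 0.0, 0.0, 1.0]] [[509.9, 0.0, 316.6], [0.0, 509.9, 228.2], [0.0, 0.0, 1.0]]
side [[-0.733, -0.38, 0.564, -0.004], [-0.681, 0.413, -0.605, 0.675], [-0.003, -0.828, -0.561, 0.764], [0.0, 0.0, 0.0, 1.0]] [[468.7, 0.0, 326.3], [0.0, 468.7, 243.8], [0.0, 0.0, 1.0]]
{'time_s': 0.1, 'qpos': array([-1.37628718e+00,  2.63491623e-01, -4.88870449e-02,  1.25937143e+00,
       -5.37163191e-06,  1.41548978e+00]), 'qd': array([ 0.00126726, -0.00283506, -0.00051493,  0.00251125,  0.00011987,
        0.00041538]), 'joint_efforts': array([ 4.38080344e-03, -6.38577890e+01,  3.85062611e+01,  9.96558520e-03,
       -9.75683201e-05, -1.53198105e-06]), 'tool_pos': array([ 0.17987336, -0.49296631,  0.22945962]), 'ee_rot': array([ 9.84742468e-01,  1.74017370e-01, -1.20322829e-05, -4.76741516e-04]), 'contact_force': array([-0.84890946,  0.37854789, -0.39059656]), 'torque': array([-0.02115638,  0.02194612,  0.03661995]), 'opening': 0.9984434513718532}
```

View pics/top0.png

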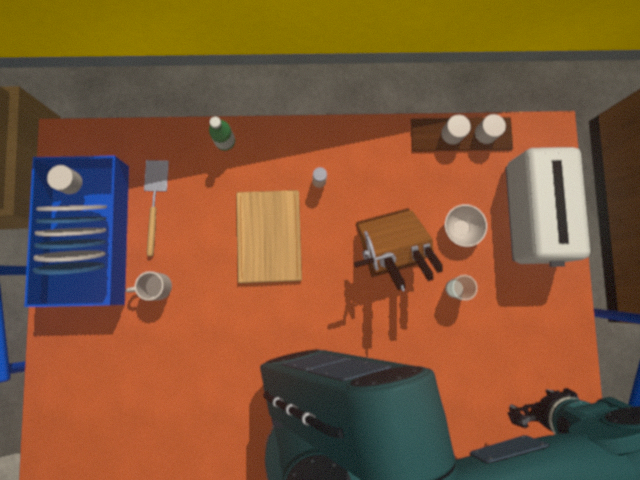

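View pics/side0.png

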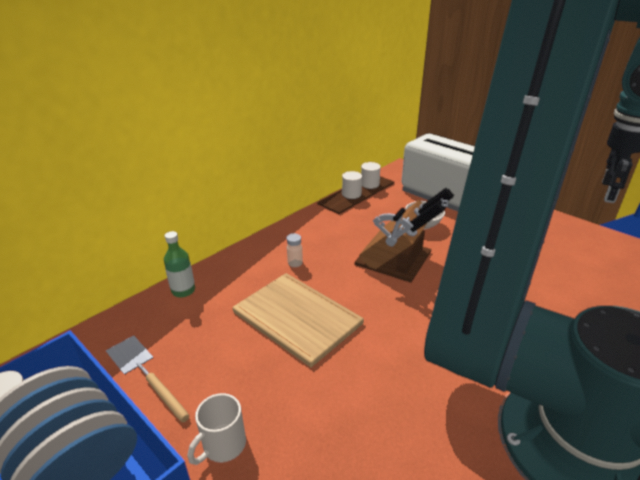

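Run:
```python
from h import *
d=dict(np.load('top0.npz'));P=cloud(d);px=d['pixels']
cv2.imwrite('pics/crop0.png',cv2.resize(px[195:305,345:455],None,fx=5,fy=5,interpolation=cv2.INTER_CUBIC))
# board
hsv=cv2.cvtColor(px,cv2.COLOR_BGR2HSV)
print('hsv board',hsv[237,268],'table',hsv[330,250])
z=P[...,2]; print('table z',np.nanmedian(z[300:340,200:250]))
roi=np.zeros(z.shape,bool); roi[180:295,225:312]=1
m=roi&(z>0.01)&(z<0.03)
r=cv2.minAreaRect(P[m][:,:2].astype(np.float32)*1000); print('board',r,np.median(z[m]))
roi=np.zeros(z.shape,bool); roi[200:300,350:447]=1
m=roi&(z>0.008)
print('block rect all',cv2.minAreaRect(P[m][:,:2].astype(np.float32)*1000))
m2=roi&(z>0.006)&(hsv[...,2]<60)
# dark things: components
m3=(roi&(z>0.14)&(px.max(-1)<50)).astype(np.uint8)
n,l,s,c=cv2.connectedComponentsWithStats(m3)
for i in range(1,n):
    if s[i,4]<8: continue
    Q=P[l==i]; mu=Q.mean(0); ax=np.linalg.svd(Q-mu)[2][0]
    t=(Q-mu)@ax
    print(s[i],c[i].round(1),mu.round(3),ax.round(3),(mu+ax*t.min()).round(3),(mu+ax*t.max()).round(3), 'yaw',np.degrees(np.arctan2(ax[1],ax[0])))
for v in range(205,300,6): print(v,' '.join('%4d'%(1000*x) for x in z[v,350:450:4]))
```

```text
hsv board [ 18 134 189] table [  9 183 195]
table z -0.00011630975254472986
board ((617.282958984375, 126.69136047363281), (286.7906799316406, 180.21627807617188), 0.9210146069526672) 0.017345480125535495
block rect all ((557.6683349609375, -245.7209014892578), (283.4905700683594, 243.7903289794922), 83.07945251464844)
205    0   -1   -3   -1    0   -1   -2   -3    0   -2   -7   -4    0   -4    0    0   -6   -3    2    0    5   -3   -4    0   -3
211    3   -4    4   -2    0   -1    0   -9   -1   -1   -3    1    9   13   12   35    1    2   -3    0    6   -2    0    0   -5
217   -2    2   -3   -2   -1    3   10   16   11   39   40   44   47   53   51   57   62   -1    0    0    3    0   -3   -3   49
223   -3    4   16   11   37   37   47   52   55   53   59   69   68   72   81   83   88   92   -2    0    0   -2    1   -5   40
229    1   -2   10   59   62   63   73   65   79   82   84   90   91   90  100  104  111  109  115    3   -4    0   -5    1   44
235   -2    0    5   67  169   87   89   96  101   98  102  104  110  114  119  124  126  129  136  132    2   -3    0   -3   -1
241    2   -4   -5   30  158  185  108  113  117  123  126  128  135  138  136  140  146  154  148  151  158   -2   -3   -6   -3Traceback (most recent call last):
  File "<stdin>", line 23, in <module>
  File "<stdin>", line 23, in <genexpr>
ValueError: cannot convert float NaN to integer
```

View pics/crop0.png

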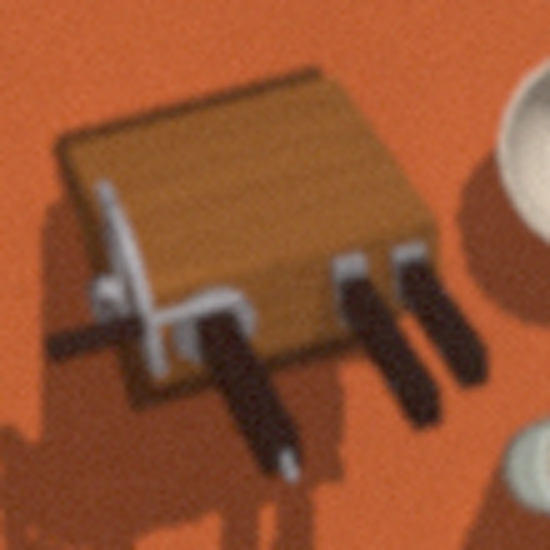

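Run:
```python
from h import *
from scipy.optimize import least_squares
d=dict(np.load('top0.npz'));P=cloud(d);px=d['pixels']
hsv=cv2.cvtColor(px,cv2.COLOR_BGR2HSV)
# plane of block's sloped back: interior polygon of crop
m=np.zeros(px.shape[:2],np.uint8)
poly=np.array([[150,160],[310,95],[410,220],[190,285]])/5+[345,195]
cv2.fillPoly(m,[poly.round().astype(int)],1)
Q=P[(m>0)&np.isfinite(P[...,2])]
A=np.c_[Q[:,:2],np.ones(len(Q))]
g=np.linalg.lstsq(A,Q[:,2],rcond=None)[0]
yaw=np.arctan2(-g[1],-g[0]); print('slope deg',np.degrees(np.arctan(np.hypot(*g[:2]))),'yaw',np.degrees(yaw), len(Q))
B=[[82.5,80,5],[82.5,-80,5],[-82.5,80,5],[-122.7,45,224.6],[-50,45,138]]
U=[[57,140],[320,68],[140,405],[283,463],[218,325]]
L=[(50,345,144),]
def bp(p,b):
    c,s=np.cos(p[2]),np.sin(p[2]); b=np.asarray(b)/1e3
    return np.c_[p[0]+c*b[:,0]-s*b[:,1],p[1]+s*b[:,0]+c*b[:,1],b[:,2]]
def bar(p):
    a=np.radians(-15)+p[3]
    x=-23+95*np.sin(a); z=122+95*np.cos(a)
    return [[x,144,z],[x,99,z]]
px0=(np.array(U+[[50,345],[135,332]])+.0)/5+[345,195]-0.4
def res(p):
    q=proj(d,bp(p,B+bar(p)))[:,:2]
    return np.r_[(q-px0).ravel(),(p[2]-yaw)*60,(p[3]-.04)*20]
r=least_squares(res,[.55,-.22,.2,.04],loss='soft_l1'); print(r.x,np.degrees(r.x[2])); print(res(r.x).round(1))
p=r.x
np.save('block.npy',p)
pts=dict(lever0=bar(p)[0],)
for n,b in dict(socket=[-50,45,138],handle=[-98.2,45,195.5],butt=[-122.7,45,224.6],open=[38,119,194],pivot=[-23,119,122]).items(): print(n,bp(p,[b]).round(3))
print('bar',bp(p,bar(p)).round(3))
# side-view check overlay
e=dict(np.load('side0.npz')); im=e['pixels'].copy()
for b in B+bar(p)+[[-98.2,45,195.5]]:
    u=proj(e,bp(p,[b]))[0]; cv2.circle(im,(int(u[0]*1),int(u[1])),1,(0,255,0),-1)
cv2.imwrite('pics/side_ov.png',cv2.resize(im[160:300,330:490],None,fx=5,fy=5,interpolation=cv2.INTER_CUBIC)[:600])
# board by colour
bm=cv2.inRange(hsv,(12,60,110),(28,175,255)); bm[:185]=0;bm[290:]=0;bm[:,:225]=0;bm[:,310:]=0
c=max(cv2.findContours(bm,0,2)[0],key=cv2.contourArea); bx=cv2.boxPoints(cv2.minAreaRect(c))
K=d['intrinsics'];T=d['T']
ray=np.c_[(bx[:,0]-K[0,2])/K[0,0],(bx[:,1]-K[1,2])/K[1,1],np.ones(4)]@T[:3,:3].T
W=T[:3,3]+ray*((0.018-T[2,3])/ray[:,2:]); print('board corners',W.round(3),W.mean(0).round(3))
```

```text
slope deg 50.19045203784769 yaw 13.573202029454519 1191
[ 0.5787021  -0.22504053  0.24159561  0.04656607] 13.842409004663274
[ 0.5 -0.5  0.9 -0.2 -0.3  1.9  0.9 -1.1 -0.1  0.2 -1.3  1.7 -0.6 -0.5
  0.3  0.1]
socket [[ 0.519 -0.193  0.138]]
handle [[ 0.473 -0.205  0.196]]
butt [[ 0.449 -0.211  0.225]]
open [[ 0.587 -0.1    0.194]]
pivot [[ 0.528 -0.115  0.122]]
bar [[ 0.502 -0.096  0.215]
 [ 0.513 -0.139  0.215]]
board corners [[0.735 0.22  0.018]
 [0.736 0.034 0.018]
 [0.471 0.033 0.018]
 [0.471 0.215 0.018]] [0.603 0.126 0.018]
```

View pics/side_ov.png

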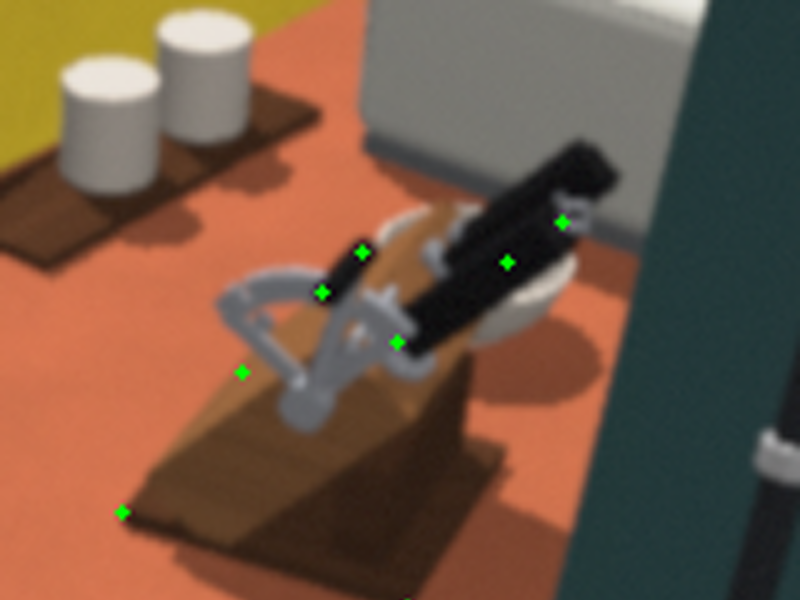

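Request:
send_rows(slide=[[0.02,-0.01,-0.04],[0.05,-0.03,-0.075],[0.09,-0.05,-0.1],[0.13,-0.07,-0.13],[0.17,-0.09,-0.13]], yaw=[-0.14,-0.28,-0.42,-0.56,-0.7], jaw=[0.085,0.085,0.085,0.085,0.085])

```text
time_s: 0.6
tool_pos: [0.3097, -0.3499, 0.3624]
ee_rot: [0.864, 0.503, 0.0, 0.002]
contact_force: [0.7, -0.4, -0.1]
opening: 0.999
```

```bash
cat >> h.py <<'E'
from scipy.spatial.transform import Rotation as R
BL=np.load('block.npy')
def b2w(b):
    c,s=np.cos(BL[2]),np.sin(BL[2]); b=np.asarray(b,float)/1e3
    return np.array([BL[0]+c*b[0]-s*b[1],BL[1]+s*b[0]+c*b[1],b[2]])
def to(p,th=None):
    s=arm.get_state(); Rt=R.from_quat(s['ee_rot']).as_matrix()
    cur=np.degrees(np.arctan2(Rt[1,0],Rt[0,0]))
    out='slide %s'%(Rt.T@(np.asarray(p)-s['tool_pos'])).round(4)
    if th is not None: out+=' yaw %.3f'%np.radians((cur-th+180)%360-180)
    print(out,'th %.1f'%cur)
def st():
    s=arm.get_state(); print('t',s['time_s'].__round__(2),'tcp',s['tool_pos'].round(4),'F',s['contact_force'].round(1),'tq',s['torque'].round(2),'open mm',round(s['opening']*85.4,1)); return s
E
python3 - <<'E'
from h import *
st(); a=np.radians(-15)+BL[3]
p=b2w([-23+95*np.sin(a),122,122+95*np.cos(a)]);print(p); p[2]=.33; to(p,103.8)
E
```

```text
t 0.6 tcp [ 0.3097 -0.3499  0.3624] F [ 0.7 -0.4 -0.1] tq [-0.1  -0.03 -0.02] open mm 85.3
[ 0.50748092 -0.11694086  0.21480803]
slide [0.3003 0.0568 0.032 ] yaw -0.757 th 60.4
```

Request:
send_rows(slide=[[0.045,0.01,0],[0.09,0.02,0],[0.135,0.03,0],[0.18,0.04,0],[0.22,0.045,0.0]], yaw=[-0.14,-0.28,-0.42,-0.56,-0.7], jaw=[0.06,0.06,0.06,0.06,0.06])

```text
time_s: 1.1
tool_pos: [0.4585, -0.1801, 0.3596]
ee_rot: [0.639, 0.77, 0.0, -0.0]
contact_force: [-0.3, -1.1, 0.1]
opening: 0.703
```

Run:
```python
from h import *
st(); to([.507,-.117,.33],103.8)
```

```text
t 1.1 tcp [ 0.4585 -0.1801  0.3596] F [-0.3 -1.1  0.1] tq [-0.04 -0.02 -0.03] open mm 60.1
slide [0.0531 0.0593 0.0296] yaw -0.056 th 100.6
```

Request:
send_rows(slide=[[0.02,0.03,0],[0.04,0.05,0.01],[0.05,0.055,0.02],[0.05,0.055,0.03],[0.05,0.055,0.03]], yaw=[-0.04,-0.04,-0.04,-0.04,-0.04], jaw=[0.06,0.06,0.06,0.06,0.06])

```text
time_s: 1.6
tool_pos: [0.5016, -0.1233, 0.3286]
ee_rot: [0.626, 0.78, -0.0, -0.001]
contact_force: [-0.1, -0.3, 0.8]
opening: 0.699
```

Run:
```python
from h import *
st(); to([.5075,-.117,.33],103.8)
f=grab('wrist','w0'); im=f['pixels'].copy()
a=np.radians(-15)+BL[3]
for y in (94,119,144):
    u=proj(f,b2w([-23+95*np.sin(a),y,122+95*np.cos(a)])); print(u); cv2.circle(im,(int(u[0]),int(u[1])),4,(0,255,0),-1)
for b in ([-98.2,45,195.5],[-122.7,45,224.6]):
    u=proj(f,b2w(b)); cv2.circle(im,(int(u[0]),int(u[1])),4,(255,255,0),-1)
cv2.imwrite('pics/w0.png',im)
```

```text
t 1.6 tcp [ 0.5016 -0.1233  0.3286] F [-0.1 -0.3  0.8] tq [-0.03  0.03 -0.  ] open mm 59.7
slide [ 0.0049  0.0072 -0.0014] yaw -0.022 th 102.5
[326.88865936 265.26095891   1.        ]
[326.39555943 235.30804166   1.        ]
[325.87756979 203.84322162   1.        ]
```

View pics/w0.png

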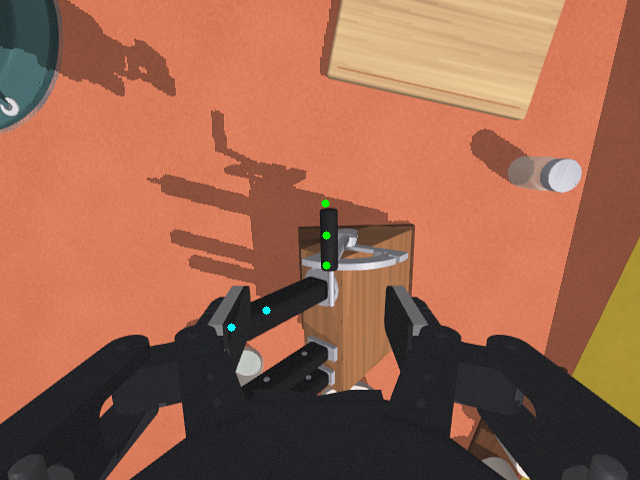

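Run:
```python
import numpy as np
p=np.load('block.npy'); c,s=np.cos(p[2]),np.sin(p[2]); p[0]+=.003*s+.0012*c; p[1]+=-.003*c+.0012*s; np.save('block.npy',p)
from h import *
a=np.radians(-15)+BL[3]
p=b2w([-23+95*np.sin(a),121,122+95*np.cos(a)]);print(p); p[2]+=.003; to(p,103.8)
```

```text
[ 0.50960308 -0.12053759  0.21480803]
slide [0.0013 0.0086 0.1117] yaw -0.023 th 102.5
```

Request:
send_rows(slide=[[0.001,0.009,0.03],[0.001,0.009,0.06],[0.001,0.009,0.09],[0.001,0.009,0.11],[0.001,0.009,0.111]], yaw=[-0.02,-0.02,-0.02,-0.02,-0.02], jaw=[0.06,0.06,0.06,0.06,0.06])

```text
time_s: 2.15
tool_pos: [0.5097, -0.1208, 0.2174]
ee_rot: [0.618, 0.786, -0.0, -0.001]
contact_force: [-0.7, 0.1, 0.4]
opening: 0.7
```

Request:
send_rows(slide=[[0,0,0],[0,0,0],[0,0,0],[0,0,0],[0,0,0]], yaw=[0,0,0,0,0], jaw=[0.05,0.03,0.01,0.01,0.01])

```text
time_s: 2.65
tool_pos: [0.5113, -0.1201, 0.2193]
ee_rot: [0.618, 0.786, 0.0, 0.0]
contact_force: [-0.1, 0.3, 0.2]
opening: 0.117
```

Run:
```python
from h import *
st(); 
for q in (0.05,.3,.55,.8,.96):
  a=np.radians(-15)+q
  p=b2w([-23+95*np.sin(a),121,122+95*np.cos(a)]); p[2]+=.003; print(q,p.round(4),end=' ');to(p,103.8)
```

```text
t 2.65 tcp [ 0.5113 -0.1201  0.2193] F [-0.1  0.3  0.2] tq [ 0.03  0.03 -0.02] open mm 10.0
0.05 [ 0.5099 -0.1205  0.2179] slide [-0.     -0.0014  0.0014] yaw -0.002 th 103.7
0.3 [ 0.5328 -0.1148  0.2199] slide [ 0.      0.0222 -0.0007] yaw -0.002 th 103.7
0.55 [ 0.5555 -0.1092  0.2161] slide [0.0001 0.0456 0.0032] yaw -0.002 th 103.7
0.8 [ 0.5766 -0.104   0.2066] slide [0.0002 0.0673 0.0127] yaw -0.002 th 103.7
0.96 [ 0.5886 -0.1011  0.1978] slide [0.0002 0.0796 0.0215] yaw -0.002 th 103.7
```

Run:
```python
from h import *
f=grab('wrist'); g=grab('side')
a=f['pixels'][180:420,200:440]; b=g['pixels'][160:250,360:450]
cv2.imwrite('pics/w1.png',np.hstack([cv2.resize(a,(400,400)),cv2.resize(b,(400,400),interpolation=cv2.INTER_CUBIC)]))
```

```text
(no output)
```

View pics/w1.png

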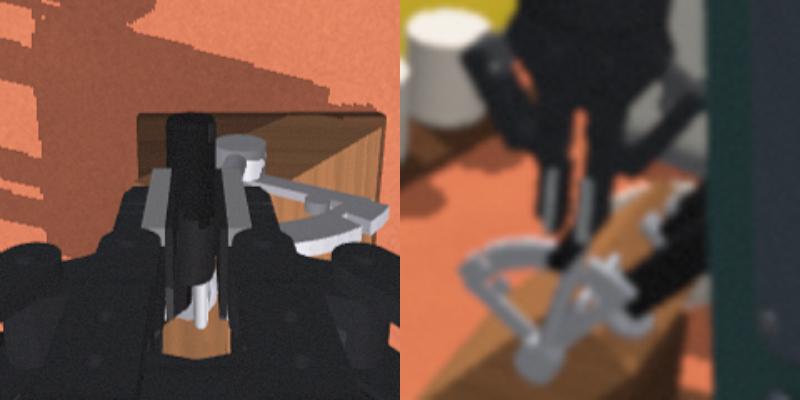

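Request:
send_rows(slide=[[0,0,0],[0,0,0],[0,0.003,0],[0,0.006,0],[0,0.01,0]], yaw=[0,0,0,0,0], jaw=[0.0,0.0,0.0,0.0,0.0])

```text
time_s: 3.25
tool_pos: [0.5212, -0.1178, 0.2208]
ee_rot: [0.618, 0.786, 0.0, 0.001]
contact_force: [-6.5, 2.2, 28.4]
opening: 0.001
```

Run:
```python
from h import *
st()
f=grab('wrist'); g=grab('side')
a=f['pixels'][180:420,200:440]; b=g['pixels'][170:240,370:440]
cv2.imwrite('pics/w2.png',np.hstack([cv2.resize(a,(400,400)),cv2.resize(b,(400,400),interpolation=cv2.INTER_CUBIC)]))
P=cloud(f)
for p in ([.521,-.118,.199],): print(proj(f,p),proj(g,p))
```

```text
t 3.25 tcp [ 0.5212 -0.1178  0.2208] F [-6.5  2.2 28.4] tq [ 0.53  1.4  -0.03] open mm 0.1
[316.24359741 281.14919882   1.        ] [393.41099195 218.32237856   1.        ]
```

View pics/w2.png

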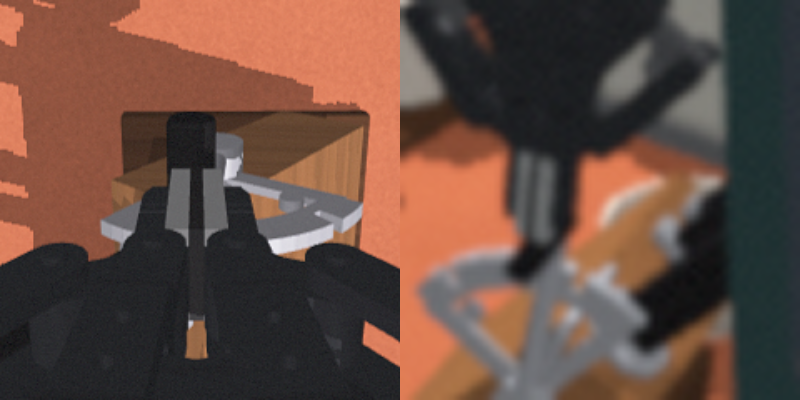

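Request:
send_rows(slide=[[0,0,-0.015],[0.004,0,-0.02],[0.004,0,-0.02],[0.004,0,-0.02],[0.004,0,-0.02]], yaw=[0,0,0,0,0], jaw=[0.0,0.02,0.04,0.04,0.04])

```text
time_s: 3.85
tool_pos: [0.5197, -0.1137, 0.2383]
ee_rot: [0.618, 0.786, -0.0, -0.0]
contact_force: [-0.4, -0.9, -1.5]
opening: 0.467
```

Request:
send_rows(slide=[[0,0,0],[0,0,0.01],[0,0,0.02],[0,0,0.03],[0,0,0.032]], yaw=[0,0,0,0,0], jaw=[0.04,0.04,0.04,0.04,0.04])

```text
time_s: 4.35
tool_pos: [0.5192, -0.1136, 0.2052]
ee_rot: [0.618, 0.786, -0.0, -0.001]
contact_force: [-0.8, 0.7, -0.2]
opening: 0.464
```

Request:
send_rows(slide=[[0,0,0],[0,0,0],[0,0,0],[0,0,0],[0,0,0]], yaw=[0,0,0,0,0], jaw=[0.03,0.02,0.008,0.008,0.008])

```text
time_s: 4.85
tool_pos: [0.52, -0.1139, 0.2074]
ee_rot: [0.618, 0.786, 0.0, 0.0]
contact_force: [-1.8, 0.6, 6.2]
opening: 0.132
```

Run:
```python
from h import *
st()
f=grab('wrist'); g=grab('side')
a=f['pixels'][180:420,200:440]; b=g['pixels'][170:240,370:440]
cv2.imwrite('pics/w3.png',np.hstack([cv2.resize(a,(400,400)),cv2.resize(b,(400,400),interpolation=cv2.INTER_CUBIC)]))
```

```text
t 4.85 tcp [ 0.52   -0.1139  0.2074] F [-1.8  0.6  6.2] tq [0.07 0.37 0.02] open mm 11.3
```

View pics/w3.png

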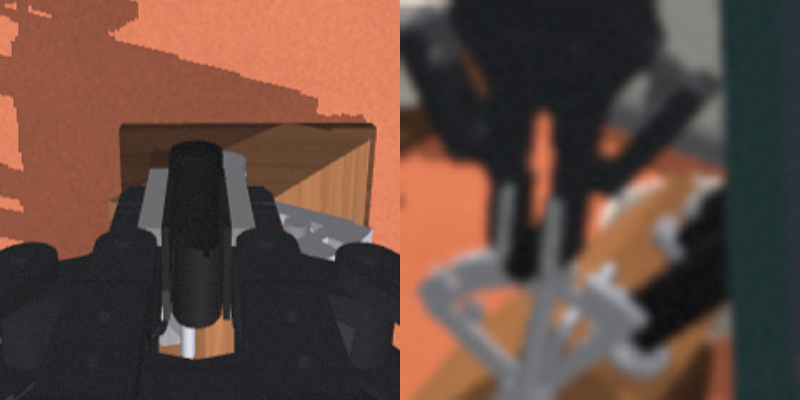

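Request:
send_rows(slide=[[0,0,0],[0,0,0],[0,0,0.005],[0,0,0.009],[0,0,0.009]], yaw=[0,0,0,0,0], jaw=[0.025,0.03,0.03,0.03,0.03])

```text
time_s: 5.45
tool_pos: [0.5195, -0.1137, 0.1971]
ee_rot: [0.618, 0.786, -0.0, -0.001]
contact_force: [-0.8, -0.9, 0.5]
opening: 0.351
```

Request:
send_rows(slide=[[0,0,0],[0,0,0],[0,0,0],[0,0,0],[0,0,0]], yaw=[0,0,0,0,0], jaw=[0.02,0.008,0.008,0.008,0.008])

```text
time_s: 5.95
tool_pos: [0.5199, -0.1138, 0.198]
ee_rot: [0.618, 0.786, 0.0, 0.0]
contact_force: [-0.9, 1.4, 2.5]
opening: 0.142
```

Run:
```python
from h import *
s=st(); t=s['tool_pos']; c,n=np.cos(BL[2]),np.sin(BL[2]); d=t[:2]-BL[:2]
print('block x,y mm',1e3*(c*d[0]+n*d[1]),1e3*(-n*d[0]+c*d[1]))
x0=1e3*(c*d[0]+n*d[1])
q0=np.arcsin((x0+23)/95)+np.radians(15); print('q',q0)
for q in (.25,.4,.55,.7,.85,.93,.98):
  print(q,'dy',round(95*(np.sin(q-.2618)-np.sin(q0-.2618)),1),'dz',round(-95*(np.cos(q-.2618)-np.cos(q0-.2618)),1))
```

```text
t 5.95 tcp [ 0.5199 -0.1138  0.198 ] F [-0.9  1.4  2.5] tq [0.08 0.12 0.01] open mm 12.2
block x,y mm -31.6738266439192 125.06759035979698
q 0.17036861544059778
0.25 dy 7.6 dz -0.4
0.4 dy 21.8 dz 0.5
0.55 dy 35.7 dz 3.5
0.7 dy 49.0 dz 8.6
0.85 dy 61.4 dz 15.6
0.93 dy 67.5 dz 20.0
0.98 dy 71.2 dz 23.1
```

Request:
send_rows(slide=[[0,0.008,0],[0,0.016,0],[0,0.024,0],[0,0.031,0.001],[0,0.037,0.003]], yaw=[0,0,0,0,0], jaw=[0.008,0.008,0.008,0.008,0.008])

```text
time_s: 6.45
tool_pos: [0.5558, -0.1049, 0.1952]
ee_rot: [0.618, 0.786, -0.0, -0.0]
contact_force: [-4.0, -2.0, -1.4]
opening: 0.138
```

Request:
send_rows(slide=[[0,0.007,0.002],[0,0.014,0.005],[0,0.021,0.009],[0,0.027,0.013],[0,0.032,0.016]], yaw=[0,0,0,0,0], jaw=[0.008,0.008,0.008,0.008,0.008])

```text
time_s: 6.95
tool_pos: [0.5861, -0.0975, 0.1782]
ee_rot: [0.618, 0.786, -0.001, -0.001]
contact_force: [-3.4, 0.6, 3.5]
opening: 0.14
```

Run:
```python
from h import *
f=grab('wrist'); g=grab('side')
s=st(); t=s['tool_pos']; c,n=np.cos(BL[2]),np.sin(BL[2]); d=t[:2]-BL[:2]
x0=1e3*(c*d[0]+n*d[1]);print('q',np.arcsin((x0+23)/95)+np.radians(15),x0)
a=f['pixels'][180:420,200:440]; b=g['pixels'][170:240,370:440]
cv2.imwrite('pics/w4.png',np.hstack([cv2.resize(a,(400,400)),cv2.resize(b,(400,400),interpolation=cv2.INTER_CUBIC)]))
```

```text
t 7.05 tcp [ 0.5866 -0.0973  0.178 ] F [-2.4 -1.1 -5.2] tq [-0.24  0.64  0.09] open mm 12.0
q 0.9462761586906758 37.06543400270356
```

View pics/w4.png

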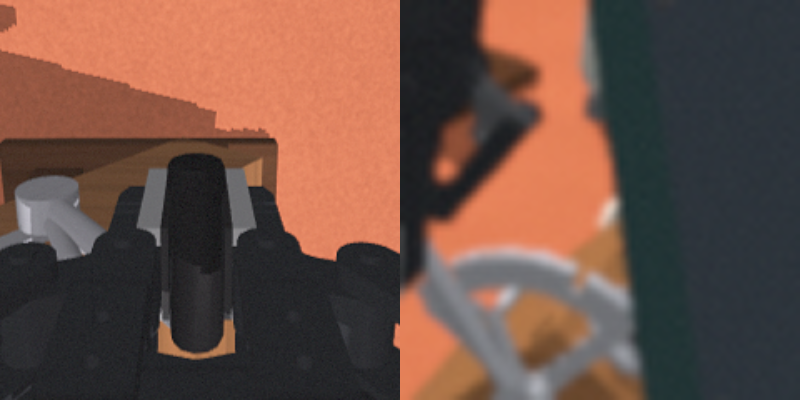

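Request:
send_rows(slide=[[0,0,0],[0,0,0],[0,0,0],[0,0,-0.03],[0,0,-0.08]], yaw=[0,0,0,0,0], jaw=[0.02,0.03,0.035,0.035,0.035])

```text
time_s: 7.55
tool_pos: [0.5857, -0.0972, 0.2579]
ee_rot: [0.618, 0.786, -0.001, -0.002]
contact_force: [1.8, -0.9, 0.0]
opening: 0.411
```

Request:
send_rows(slide=[[0,0,-0.05],[-0.01,-0.02,-0.09],[-0.03,-0.06,-0.1],[-0.05,-0.1,-0.1],[-0.07,-0.13,-0.1]], yaw=[0,-0.1,-0.25,-0.4,-0.54], jaw=[0.05,0.05,0.05,0.05,0.05])

```text
time_s: 8.05
tool_pos: [0.4758, -0.197, 0.3598]
ee_rot: [0.383, 0.924, -0.0, 0.001]
contact_force: [-0.3, -0.4, 0.0]
opening: 0.587
```

Run:
```python
from h import *
st(); p=b2w([-103.4,45,300]); to(p,193.8)
# lever check from top: project expected bar for a few q, mark
f=grab('top'); im=f['pixels'].copy()
for q,col in ((.84,(255,0,0)),(.96,(0,255,0)),(1.08,(255,255,0))):
  a=q-.2618
  u=proj(f,b2w([-23+95*np.sin(a),144,122+95*np.cos(a)])); print(q,u[:2].round(1)); cv2.circle(im,tuple(u[:2].round().astype(int)),0,col,-1)
cv2.imwrite('pics/t5.png',cv2.resize(im[195:305,345:455],None,fx=5,fy=5,interpolation=cv2.INTER_NEAREST))
```

```text
t 8.05 tcp [ 0.4758 -0.197   0.3598] F [-0.3 -0.4  0. ] tq [0.   0.02 0.02] open mm 50.1
slide [-0.0037 -0.0128  0.0598] yaw -1.026 th 135.0
0.84 [346.  236.7]
0.96 [344.9 233.6]
1.08 [343.8 230.8]
```

View pics/t5.png

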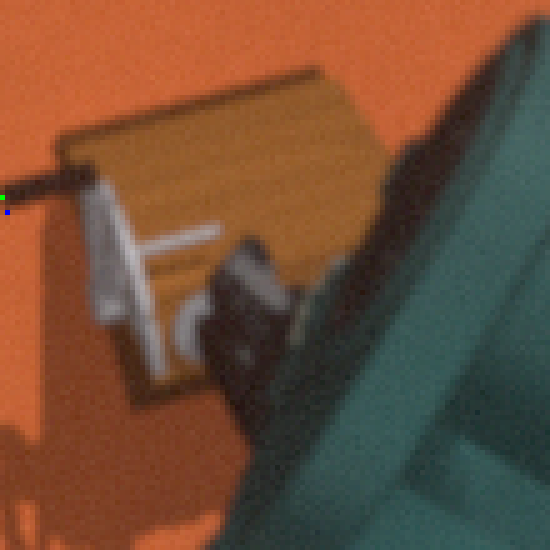

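Request:
send_rows(slide=[[0,-0.004,0],[-0.004,-0.013,0],[-0.004,-0.013,0],[-0.004,-0.013,0],[-0.004,-0.013,0.0]], yaw=[-0.14,-0.28,-0.42,-0.56,-0.7], jaw=[0.05,0.05,0.05,0.05,0.05])

```text
time_s: 8.6
tool_pos: [0.4708, -0.2083, 0.3592]
ee_rot: [0.043, 0.999, -0.0, 0.0]
contact_force: [0.0, 0.1, -0.3]
opening: 0.586
```

Request:
send_rows(slide=[[0,0,0],[0,0,0],[0,0,0.02],[0,0,0.04],[0,0,0.04]], yaw=[-0.14,-0.28,-0.33,-0.33,-0.33], jaw=[0.05,0.05,0.05,0.05,0.05])

```text
time_s: 9.1
tool_pos: [0.4701, -0.2078, 0.3174]
ee_rot: [-0.119, 0.993, 0.001, -0.001]
contact_force: [-0.7, 0.4, 0.3]
opening: 0.586
```

Run:
```python
from h import *
st(); p=b2w([-103.4,45,196]); to(p,193.8)
f=grab('wrist'); im=f['pixels'].copy()
for s in (0,83,113):
    u=proj(f,b2w([-50-.643*s,45,138+.766*s])); print(u.round(0)); cv2.circle(im,tuple(u[:2].round().astype(int)),4,(0,255,0),-1)
cv2.imwrite('pics/w6.png',im)
```

```text
t 9.1 tcp [ 0.4701 -0.2078  0.3174] F [-0.7  0.4  0.3] tq [0.08 0.02 0.04] open mm 50.0
slide [ 0.0007 -0.001   0.1214] yaw -0.003 th -166.4
[317. 271.   1.]
[316. 236.   1.]
[316. 217.   1.]
```

View pics/w6.png

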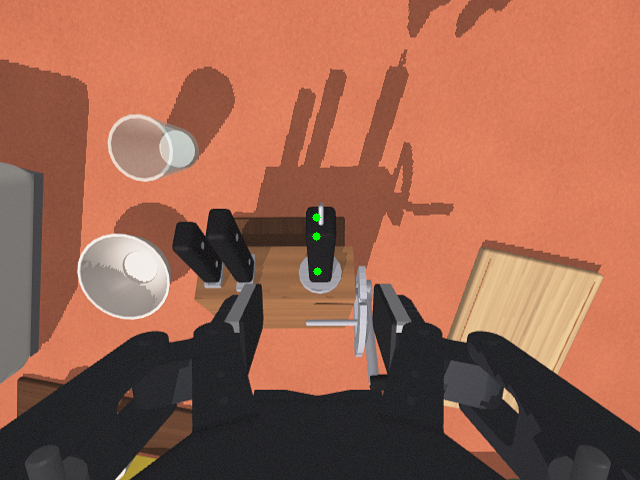

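Request:
send_rows(slide=[[0,0.002,0.03],[0,0.002,0.06],[0,0.002,0.09],[0,0.002,0.11],[0,0.002,0.12]], yaw=[0,0,0,0,0], jaw=[0.045,0.045,0.045,0.045,0.045])

```text
time_s: 9.65
tool_pos: [0.4703, -0.2063, 0.1985]
ee_rot: [-0.119, 0.993, 0.0, -0.0]
contact_force: [0.1, -0.3, 1.3]
opening: 0.527
```

Request:
send_rows(slide=[[0,0,0],[0,0,0],[0,0,0],[0,0,0],[0,0,0]], yaw=[0,0,0,0,0], jaw=[0.03,0.02,0.01,0.01,0.01])

```text
time_s: 10.15
tool_pos: [0.4706, -0.2067, 0.1999]
ee_rot: [-0.119, 0.993, -0.001, 0.001]
contact_force: [-1.5, 0.6, 7.2]
opening: 0.246
```

Request:
send_rows(slide=[[0.0,0,0.0],[0.0064,0,-0.0077],[0.0129,0,-0.0153],[0.0193,0,-0.023],[0.0257,0,-0.0306]], yaw=[0,0,0,0,0], jaw=[0.002,0.002,0.002,0.002,0.002])

```text
time_s: 10.65
tool_pos: [0.4448, -0.2126, 0.2304]
ee_rot: [-0.119, 0.993, -0.0, 0.0]
contact_force: [3.3, 0.2, -1.2]
opening: 0.245
```

Request:
send_rows(slide=[[0.0096,0,-0.0115],[0.0193,0,-0.023],[0.0289,0,-0.0345],[0.0386,0,-0.046],[0.0386,0,-0.046]], yaw=[0,0,0,0,0], jaw=[0.002,0.002,0.002,0.002,0.002])

```text
time_s: 11.15
tool_pos: [0.4069, -0.2221, 0.2772]
ee_rot: [-0.118, 0.993, -0.001, 0.0]
contact_force: [0.1, 0.0, -2.6]
opening: 0.247
```

Run:
```python
from h import *
st()
f=grab('side'); im=f['pixels']
cv2.imwrite('pics/s7.png',cv2.resize(im[100:260,340:500],(600,600),interpolation=cv2.INTER_CUBIC))
```

```text
t 11.15 tcp [ 0.4069 -0.2221  0.2772] F [ 0.1  0.  -2.6] tq [ 0.07 -0.19 -0.03] open mm 21.1
```

Request:
send_rows(slide=[[0.0096,0,-0.0115],[0.0193,0,-0.023],[0.0289,0,-0.0345],[0.0386,0,-0.046],[0.045,0,-0.054]], yaw=[0,0,0,0,0], jaw=[0.002,0.002,0.002,0.002,0.002])

```text
time_s: 11.7
tool_pos: [0.363, -0.2324, 0.3307]
ee_rot: [-0.119, 0.993, -0.0, -0.0]
contact_force: [1.1, 0.0, -2.5]
opening: 0.247
```

Request:
send_rows(slide=[[0,0,-0.01],[0,0,-0.02],[0,0.01,-0.03],[0,0.04,-0.03],[0,0.08,-0.03]], yaw=[0,0,0,0,0], jaw=[0.002,0.002,0.002,0.002,0.002])

```text
time_s: 12.2
tool_pos: [0.3452, -0.1538, 0.3596]
ee_rot: [-0.118, 0.993, 0.0, -0.0]
contact_force: [0.6, 0.4, -1.9]
opening: 0.246
```

Run:
```python
from h import *
s=st(); print(s['qpos'].round(2)); to([.32,.126,.30],180)
f=grab('side'); im=f['pixels']; np.savez('s8.npz',**{k:np.array(f[k]) for k in('pixels','range_z','intrinsics','T')})
cv2.imwrite('pics/s8.png',im)
```

```text
t 12.2 tcp [ 0.3452 -0.1538  0.3596] F [ 0.6  0.4 -1.9] tq [0.04 0.09 0.05] open mm 21.0
[-0.64 -0.   -0.02  1.56  0.   -0.87]
slide [-0.0412  0.2778  0.0597] yaw 0.237 th -166.4
```

View pics/s8.png

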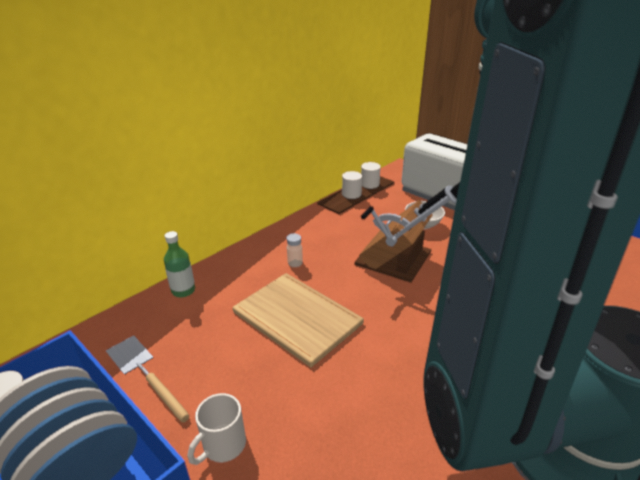

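```bash
cat >> h.py <<'E'
def steel(names=('wrist','top','side'),n=1):
    s=arm.get_state(); Rt=R.from_quat(s['ee_rot']).as_matrix()
    for nm in names:
        f=arm.grab_frame(nm); P=cloud(f); L=(P-s['tool_pos'])@Rt
        m=(abs(L[...,1])<.03)&(L[...,2]>.015)&(L[...,2]<.26)&(abs(L[...,0])<.23)&(P[...,2]>.03)
        Q=L[m]; print(nm,len(Q))
        if len(Q)<15: continue
        # robust line fit x = a + b z, y
        b,a=np.polyfit(Q[:,2],Q[:,0],1)
        for _ in range(8):
            r=abs(Q[:,0]-a-b*Q[:,2]); k=r<max(.01,np.median(r)*2); b,a=np.polyfit(Q[k,2],Q[k,0],1)
        K=Q[k]
        print('  x=%.4f%+.3f z  tilt %.1f deg'%(a,b,np.degrees(np.arctan(b))),'n',k.sum(),'y',np.median(K[:,1]).round(4),'zrange',K[:,2].min().round(3),K[:,2].max().round(3))
        for lo in np.arange(.02,.26,.03):
            j=(Q[:,2]>lo)&(Q[:,2]<lo+.03)
            if j.sum(): print('   z%.2f n%d x med %.3f [%.3f %.3f] y med %.3f'%(lo,j.sum(),np.median(Q[j,0]),*np.percentile(Q[j,0],[5,95]),np.median(Q[j,1])))
E
python3 -c "
from h import *
steel()"
```

```text
wrist 1210
  x=-0.0174-0.888 z  tilt -41.6 deg n 1089 y 0.0003 zrange 0.015 0.055
   z0.02 n769 x med -0.061 [-0.066 -0.037] y med 0.001
   z0.05 n356 x med -0.057 [-0.061 -0.051] y med -0.009
   z0.20 n3 x med -0.196 [-0.197 -0.194] y med -0.030
   z0.23 n12 x med -0.190 [-0.197 -0.183] y med -0.030
top 502
  x=-0.0188-0.732 z  tilt -36.2 deg n 408 y 0.0022 zrange 0.015 0.246
   z0.02 n177 x med -0.046 [-0.066 -0.027] y med 0.003
   z0.05 n116 x med -0.054 [-0.071 -0.040] y med 0.005
   z0.08 n59 x med -0.086 [-0.097 -0.072] y med 0.002
   z0.11 n54 x med -0.111 [-0.123 -0.100] y med 0.003
   z0.14 n43 x med -0.134 [-0.145 -0.123] y med 0.003
   z0.17 n4 x med -0.224 [-0.227 -0.221] y med -0.029
   z0.20 n11 x med -0.204 [-0.217 -0.188] y med -0.029
   z0.23 n12 x med -0.187 [-0.197 -0.179] y med -0.028
side 527
  x=-0.0120-0.759 z  tilt -37.2 deg n 432 y 0.0029 zrange 0.027 0.245
   z0.02 n105 x med -0.049 [-0.066 -0.040] y med 0.006
   z0.05 n142 x med -0.052 [-0.068 -0.040] y med 0.008
   z0.08 n88 x med -0.081 [-0.095 -0.068] y med 0.001
   z0.11 n86 x med -0.106 [-0.121 -0.092] y med 0.002
   z0.14 n71 x med -0.131 [-0.143 -0.118] y med 0.003
   z0.17 n6 x med -0.225 [-0.228 -0.159] y med -0.029
   z0.20 n10 x med -0.204 [-0.215 -0.195] y med -0.029
   z0.23 n19 x med -0.192 [-0.198 -0.179] y med -0.029
```

Request:
send_rows(slide=[[0.01,0.03,0],[0.01,0.07,0],[0.0,0.11,0],[-0.01,0.15,0],[-0.02,0.19,0.0]], yaw=[0,0.06,0.12,0.18,0.237], jaw=[0.002,0.002,0.002,0.002,0.002])

```text
time_s: 12.9
tool_pos: [0.3198, 0.0362, 0.3597]
ee_rot: [0.001, 1.0, -0.0, 0.0]
contact_force: [1.4, -0.3, -2.5]
opening: 0.241
```

Run:
```python
from h import *
st(); to([.305,.126,.22],180)
```

```text
t 12.9 tcp [0.3198 0.0362 0.3597] F [ 1.4 -0.3 -2.5] tq [0.01 0.02 0.05] open mm 20.6
slide [0.0151 0.0898 0.1397] yaw -0.003 th 179.9
```

Request:
send_rows(slide=[[0.01,0.04,0.02],[0.015,0.07,0.06],[0.015,0.09,0.1],[0.015,0.09,0.13],[0.015,0.09,0.14]], yaw=[0,0,0,0,0], jaw=[0.002,0.002,0.002,0.002,0.002])

```text
time_s: 13.4
tool_pos: [0.3036, 0.1252, 0.2174]
ee_rot: [-0.001, 1.0, -0.0, -0.002]
contact_force: [0.0, 0.5, -1.9]
opening: 0.242
```

```bash
sed -i 's/P\[...,2\]>.03)/P[...,2]>ZM)/; s/^def steel(/ZM=.03\ndef steel(/' h.py
python3 - <<'E'
import h; h.ZM=.022
h.st(); h.steel(('top','side'))
E
```

```text
t 13.4 tcp [0.3036 0.1252 0.2174] F [ 0.   0.5 -1.9] tq [ 0.01  0.13 -0.05] open mm 20.7
top 356
  x=-0.0194-0.724 z  tilt -35.9 deg n 275 y 0.0027 zrange 0.024 0.17
   z0.02 n117 x med -0.051 [-0.065 -0.038] y med 0.003
   z0.05 n88 x med -0.054 [-0.071 -0.040] y med -0.000
   z0.08 n47 x med -0.086 [-0.098 -0.074] y med 0.002
   z0.11 n41 x med -0.112 [-0.123 -0.099] y med 0.003
   z0.14 n34 x med -0.132 [-0.142 -0.120] y med 0.003
   z0.17 n29 x med -0.201 [-0.226 -0.174] y med 0.005
side 686
  x=-0.0071-0.794 z  tilt -38.5 deg n 531 y 0.0095 zrange 0.015 0.171
   z0.02 n262 x med -0.036 [-0.064 -0.011] y med 0.010
   z0.05 n186 x med -0.046 [-0.064 -0.034] y med 0.012
   z0.08 n74 x med -0.081 [-0.094 -0.069] y med 0.005
   z0.11 n68 x med -0.106 [-0.120 -0.093] y med 0.006
   z0.14 n57 x med -0.131 [-0.143 -0.117] y med 0.006
   z0.17 n1 x med -0.139 [-0.139 -0.139] y med 0.006
```

Request:
send_rows(slide=[[0,0,0.015],[0,0,0.028],[0,0,0.034],[0,0,0.038],[0,0,0.038]], yaw=[0,0,0,0,0], jaw=[0.002,0.002,0.002,0.002,0.002])

```text
time_s: 14.0
tool_pos: [0.3051, 0.1248, 0.182]
ee_rot: [-0.0, 1.0, 0.0, 0.0]
contact_force: [-0.2, 0.3, -2.1]
opening: 0.244
```

Run:
```python
import h; h.ZM=.004
h.st(); f=h.grab('side'); import numpy as np
s=h.arm.get_state(); P=h.cloud(f); Rt=h.R.from_quat(s['ee_rot']).as_matrix(); L=(P-s['tool_pos'])@Rt
m=(abs(L[...,1]-.004)<.012)&(L[...,2]>.13)&(P[...,2]>.001)&(P[...,0]<.475)
hsv=h.cv2.cvtColor(f['pixels'],h.cv2.COLOR_BGR2HSV); m&=hsv[...,1]<110
Q=P[m]; print(len(Q)); 
if len(Q): print(Q[np.argsort(Q[:,2])][:12].round(4))
```

```text
t 14.0 tcp [0.3051 0.1248 0.182 ] F [-0.2  0.3 -2.1] tq [-0.01  0.09  0.03] open mm 20.9
124
[[0.0777 0.1213 0.0012]
 [0.0793 0.1179 0.0013]
 [0.0743 0.1209 0.0015]
 [0.0805 0.1194 0.0018]
 [0.0739 0.1258 0.0018]
 [0.0689 0.1211 0.0018]
 [0.0813 0.1177 0.0019]
 [0.073  0.12   0.0019]
 [0.0693 0.1243 0.0022]
 [0.0767 0.124  0.0025]
 [0.0746 0.1247 0.0027]
 [0.0737 0.1193 0.0032]]
```

Request:
send_rows(slide=[[0,0,0.003],[0,0,0.005],[0,0,0.007],[0,0,0.007],[0,0,0.007]], yaw=[0,0,0,0,0], jaw=[0.002,0.002,0.002,0.002,0.002])

```text
time_s: 14.55
tool_pos: [0.3046, 0.125, 0.1745]
ee_rot: [-0.001, 1.0, -0.0, -0.0]
contact_force: [0.1, -0.7, -2.3]
opening: 0.245
```

Request:
send_rows(slide=[[-0.004,0,0],[-0.008,0,0],[-0.012,0,0],[-0.016,0,0],[-0.016,0,0]], yaw=[0,0,0,0,0], jaw=[0.002,0.002,0.002,0.002,0.002])

```text
time_s: 15.05
tool_pos: [0.3213, 0.125, 0.1745]
ee_rot: [-0.001, 1.0, -0.0, 0.0]
contact_force: [0.1, -0.3, -2.8]
opening: 0.244
```

```bash
python3 -c "
from h import *
st()"
```

```text
t 15.05 tcp [0.3213 0.125  0.1745] F [ 0.1 -0.3 -2.8] tq [-0.08  0.12 -0.01] open mm 20.8
```

Request:
send_rows(slide=[[-0.002,0,0],[-0.004,0,0],[-0.006,0,0],[-0.008,0,0],[-0.01,0,0]], yaw=[0,0,0,0,0], jaw=[0.002,0.002,0.002,0.002,0.002])

```text
time_s: 15.55
tool_pos: [0.3305, 0.125, 0.1744]
ee_rot: [-0.001, 1.0, 0.0, -0.0]
contact_force: [-4.4, 0.0, 0.4]
opening: 0.243
```

Request:
send_rows(slide=[[-0.0055,0,-0.0045],[-0.011,0,-0.008],[-0.019,0,-0.0135],[-0.027,0,-0.0185],[-0.0355,0,-0.023]], yaw=[0,0,0,0,0], jaw=[0.002,0.002,0.002,0.002,0.002])

```text
time_s: 16.05
tool_pos: [0.367, 0.1251, 0.198]
ee_rot: [-0.001, 1.0, 0.0, 0.0]
contact_force: [-4.0, -0.1, -1.4]
opening: 0.24
```

Run:
```python
import h; h.ZM=.022
h.st(); h.steel(('top','side'))
```

```text
t 16.05 tcp [0.367  0.1251 0.198 ] F [-4.  -0.1 -1.4] tq [-0.2   1.27 -0.05] open mm 20.5
top 125
  x=0.2373-2.284 z  tilt -66.4 deg n 113 y 0.0018 zrange 0.122 0.176
   z0.11 n19 x med -0.072 [-0.078 -0.069] y med 0.002
   z0.14 n23 x med -0.086 [-0.094 -0.080] y med 0.002
   z0.17 n83 x med -0.176 [-0.221 -0.098] y med 0.004
side 580
  x=0.0066-0.574 z  tilt -29.9 deg n 457 y 0.0102 zrange 0.015 0.175
   z0.02 n154 x med -0.015 [-0.032 0.001] y med 0.011
   z0.05 n247 x med -0.030 [-0.050 -0.016] y med 0.011
   z0.08 n35 x med -0.052 [-0.061 -0.046] y med 0.005
   z0.11 n53 x med -0.065 [-0.078 -0.056] y med 0.005
   z0.14 n47 x med -0.082 [-0.092 -0.071] y med 0.005
   z0.17 n15 x med -0.091 [-0.105 -0.086] y med 0.005
```

Request:
send_rows(slide=[[-0.0176,0,-0.0082],[-0.0359,0,-0.0149],[-0.0547,0,-0.02],[-0.0739,0,-0.0233],[-0.0932,0,-0.025]], yaw=[0,0,0,0,0], jaw=[0.002,0.002,0.002,0.002,0.002])

```text
time_s: 16.65
tool_pos: [0.4601, 0.1251, 0.2226]
ee_rot: [-0.001, 1.0, -0.0, 0.0]
contact_force: [-2.7, -0.9, -1.8]
opening: 0.246
```

Run:
```python
import h; h.ZM=.022
h.st(); h.steel(('top','side'))
```

```text
t 16.65 tcp [0.4601 0.1251 0.2226] F [-2.7 -0.9 -1.8] tq [0.16 1.09 0.02] open mm 21.0
top 69
  x=0.0470-1.157 z  tilt -49.2 deg n 54 y 0.0021 zrange 0.196 0.201
   z0.17 n43 x med -0.177 [-0.216 -0.091] y med -0.002
   z0.20 n26 x med -0.165 [-0.211 -0.086] y med -0.012
side 683
  x=0.0231-0.152 z  tilt -8.7 deg n 537 y 0.0057 zrange 0.015 0.199
   z0.02 n179 x med 0.016 [-0.001 0.022] y med 0.010
   z0.05 n267 x med 0.014 [-0.008 0.024] y med 0.010
   z0.08 n35 x med 0.005 [-0.000 0.007] y med 0.005
   z0.11 n57 x med 0.003 [-0.003 0.006] y med 0.005
   z0.14 n58 x med -0.000 [-0.006 0.003] y med 0.005
   z0.17 n53 x med -0.003 [-0.010 -0.000] y med 0.005
   z0.20 n1 x med -0.076 [-0.076 -0.076] y med 0.015
```

Request:
send_rows(slide=[[-0.006,0,-0.0005],[-0.012,0,-0.001],[-0.019,0,-0.001],[-0.019,0,-0.001],[-0.019,0,-0.001]], yaw=[0,0,0,0,0], jaw=[0.002,0.002,0.002,0.002,0.002])

```text
time_s: 17.25
tool_pos: [0.4783, 0.1252, 0.2235]
ee_rot: [-0.001, 1.0, 0.0, 0.0]
contact_force: [-1.9, 0.7, -2.2]
opening: 0.242
```

Request:
send_rows(slide=[[0.003,0,-0.01],[0.004,0,-0.04],[0.004,0,-0.08],[0.0,0,-0.09],[-0.02,0,-0.09]], yaw=[0,0,0,0,0], jaw=[0.002,0.002,0.002,0.002,0.002])

```text
time_s: 17.75
tool_pos: [0.4984, 0.1254, 0.3172]
ee_rot: [-0.001, 1.0, 0.0, 0.003]
contact_force: [1.4, 0.6, -3.0]
opening: 0.241
```

Run:
```python
import h; h.ZM=.03
h.st(); h.steel(('side','top')); h.to([.605,.126,.31],180)
```

```text
t 17.75 tcp [0.4984 0.1254 0.3172] F [ 1.4  0.6 -3. ] tq [ 0.   -0.11 -0.01] open mm 20.6
side 809
  x=0.0267-0.092 z  tilt -5.3 deg n 654 y 0.0048 zrange 0.016 0.216
   z0.02 n214 x med 0.023 [0.006 0.028] y med 0.010
   z0.05 n285 x med 0.022 [0.000 0.032] y med 0.010
   z0.08 n50 x med 0.015 [0.008 0.017] y med 0.004
   z0.11 n70 x med 0.014 [0.008 0.016] y med 0.004
   z0.14 n67 x med 0.012 [0.005 0.016] y med 0.004
   z0.17 n60 x med 0.012 [0.005 0.014] y med 0.004
   z0.20 n29 x med 0.010 [0.007 0.013] y med 0.004
top 0
slide [-0.1049  0.0008  0.0046] yaw 0.001 th -179.9
```

Request:
send_rows(slide=[[-0.02,0,0],[-0.045,0,0],[-0.075,0,0],[-0.1,0,0],[-0.115,0,0]], yaw=[0,0,0,0,0], jaw=[0.002,0.002,0.002,0.002,0.002])

```text
time_s: 18.35
tool_pos: [0.6145, 0.1252, 0.3135]
ee_rot: [-0.0, 1.0, -0.0, 0.0]
contact_force: [-0.4, -0.2, -2.4]
opening: 0.245
```

Request:
send_rows(slide=[[0,0,0],[0,0,0],[0,0,0],[0,0,0],[0,0,0]], yaw=[0,0,0,0,0], jaw=[0.002,0.002,0.002,0.002,0.002])

```text
time_s: 18.85
tool_pos: [0.6129, 0.1254, 0.314]
ee_rot: [-0.001, 1.0, 0.0, 0.0]
contact_force: [-0.0, 0.2, -2.2]
opening: 0.244
```

Run:
```python
import h; h.ZM=.03
from h import *
s=st(); print(abs(s['qd']).max()); steel(('side',))
# lever bar: black round bar end in side & top view, compare with projected bar for q values
for nm in ('top','side'):
    f=grab(nm); g=f['pixels'].max(-1)
    for q in (0.7,.84,.96,1.08,1.2):
        a=q-.2618
        v=[]
        for y in np.arange(100,143,3):
            u=proj(f,b2w([-23+95*np.sin(a),y,122+95*np.cos(a)]))[:2].round().astype(int); v.append(int(g[u[1],u[0]]))
        print(nm,q,v)
```

```text
t 18.85 tcp [0.6129 0.1254 0.314 ] F [-0.   0.2 -2.2] tq [ 0.03 -0.02  0.02] open mm 20.8
0.006710022163048062
side 707
  x=0.0274-0.094 z  tilt -5.3 deg n 574 y 0.0047 zrange 0.015 0.217
   z0.02 n188 x med 0.023 [0.004 0.028] y med 0.010
   z0.05 n246 x med 0.023 [0.002 0.032] y med 0.010
   z0.08 n46 x med 0.015 [0.009 0.018] y med 0.004
   z0.11 n56 x med 0.014 [0.010 0.018] y med 0.004
   z0.14 n56 x med 0.013 [0.007 0.015] y med 0.004
   z0.17 n52 x med 0.011 [0.005 0.014] y med 0.004
   z0.20 n35 x med 0.010 [0.004 0.013] y med 0.003
top 0.7 [116, 110, 106, 100, 107, 124, 125, 131, 131, 143, 179, 189, 197, 201, 203]
top 0.84 [93, 97, 88, 78, 79, 107, 110, 121, 146, 147, 134, 162, 145, 142, 175]
top 0.96 [65, 62, 62, 64, 61, 62, 63, 65, 60, 64, 68, 68, 63, 62, 69]
top 1.08 [136, 107, 95, 101, 127, 164, 180, 184, 170, 180, 184, 163, 171, 182, 167]
top 1.2 [129, 111, 101, 117, 159, 196, 206, 200, 200, 202, 201, 199, 201, 203, 204]
side 0.7 [230, 230, 230, 229, 229, 223, 223, 181, 165, 127, 132, 109, 130, 146, 191]
side 0.84 [158, 130, 60, 57, 30, 35, 32, 32, 42, 42, 46, 46, 47, 88, 41]
side 0.96 [32, 33, 30, 37, 32, 29, 29, 29, 29, 26, 26, 29, 35, 26, 39]
side 1.08 [36, 66, 36, 66, 65, 38, 64, 35, 61, 32, 95, 107, 186, 205, 228]
side 1.2 [65, 64, 64, 61, 61, 95, 95, 186, 225, 225, 229, 229, 229, 229, 229]
```

Lever at 0.96, the steel tilted about 2–3°, tip about 0.097 m high over the board's middle, everything still. I'm handing it in.

```bash
python3 -c "
from h import *
print(arm.sign_off())"
```

```text
the job is handed in; nothing more can be done
None
```

The job is done and handed in after about 19 s of robot time. The lever is in the open notch, and the gripper holds the steel upright and still above the middle of the board.

**What I did**
- **Lever:** I gripped the bar and carried it over to the open notch. The first try took it too close to the fingertips: the fingers slipped off and pressed on the bar with 28 N, moving the lever by about 1 cm. I gripped it about 2 cm lower the second time and it held.
- **Steel:** I took the handle across its flats and drew it 170 mm along the slant, which is longer than the slot is deep. The moves cannot tilt the tool, so I turned the steel upright in the grip by holding its tip against the board's front edge. Then I raised it over the middle of the board.

**Last checks**
- **Lever:** the bar lines up with 0.96 rad in both the top and side cameras. The hand position gave 0.95 rad at release.
- **Tilt:** the rod leans about 2–3° from vertical. A rougher fit that includes the handle and fingers gave 5.3°; both are under the 12° limit.
- **Tip:** it is about 97 mm above the worktop, so about 79 mm above the board, at roughly x 0.60, y 0.12.
- **Grip:** the jaws stand at 20.8 mm, the force shows only the steel's weight (2.2 N), and the arm is at rest.

**Not checked:**
- I had used all 12 picture views before the steel was turned upright, so the later checks are from camera depth and image brightness only.
- I did not measure the knives and other objects again at the end; I noticed no contact with them.

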